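# Press the spring-lid mould under the hand-cranked bench press

### The arm

A 7-joint arm with a two-finger parallel gripper is mounted at the origin on the work surface. World frame = base frame: x ahead of the robot, y to its left, z up, the work surface at z = 0. Lengths are in mm, angles in rad, forces in N, time in s.
With the tool pointing down it reaches from about 400 to 875 mm from the base axis. Payload 4.4 kg.
Tool frame: the origin (TCP) lies at the very end of the fingers, on their centre line; the grasp point (between the pads) lies ctrl.grip_depth behind it (ctrl.grip_depth is the distance from the TCP to the grasp point, in mm); y points along the fingers, x is the direction in which the jaws open and shut, and the axes are right-handed (so a half turn about y gives the same grasp; the last joint's range is limited). The gripper opens to 85 mm and grips with 20 to 120 N. Pads are 22 mm wide; open, the fingers measure 114 mm over their backs; the gripper's body (76 mm by 85 mm) begins 54 mm behind the grasp point. The pads swing forward as they close: fully open they stand 13 mm farther back than shut.
Start: joints at [-1.289, 0.628, 0.038, 1.517, -0.027, 0.996, -0.02], TCP at [221.517, 611.104, 231.313] pointing down, gripper open.
Joint ranges: [-3.06, 3.06], [-0.37, 2.12], [-1.25, 1.32], [0.18, 2.47], [-1.1, 4.24], [0.23, 1.98], [-2.94, 2.94]. Speed limits (rad/s): [2.57, 2.57, 3.14, 3.14, 3.14, 3.14, 3.14].

### API

Orientations are given as [roll, pitch, yaw] about the fixed x, y, z axes, in that order (R = Rz(yaw) Ry(pitch) Rx(roll)).
In Python, from cell import ctrl gives the robot as it stands.
- The arm moves only by the tool apply_moves, never from a script. Its argument "motion" is a list of rows, each a list of 5 numbers: the shift along the tool's x, y, z in cm, then the turn about the tool's y in rad, then the finger opening in cm, from 0 to 8.54. In form: [[tx, ty, tz, roll, hand], ...]. A call has 1 to 20 rows; each row is the pose to reach, as a shift and turn from the pose commanded when the call began, along the tool's axes at that moment; what a row does not reach only later rows make up. A row lasts 1/8 s, in which the tool goes at most 62.5 mm and 10.7 degrees, less where a joint would pass 70% of its speed; a pose out of reach is approached as far as the arm can. A call with a gripper value outside its range is refused whole. The fingers move at their own pace and stop on an object; the grip force is fixed at half the most. Time passes only in rows, so rows that repeat a pose let the fingers close. It gives the time, the measured TCP pose, the force and the opening at its end, in the units of the state.
- ctrl.read_state(): the state, without advancing time (a new reading comes with each control period).
- ctrl.get_image(name): name is "scene" or "top"; returns a dict with "image" (384x512x3 uint8, red, green, blue), "vfov" (degrees; the focal length in pixels is half the picture's height over the tangent of half this angle, whatever the lens; pixels are square), "cx", "cy" (the principal point, pixels), "k1" (the pictures are not rectified: a ray, as slopes to the right and down, at radius r is drawn at 1 + k1 r^2 times it, then the intrinsics apply), "extrinsics" (4x4, takes a point from world to camera coordinates). Camera axes: x right, y up, looking along -z (the intrinsics and any distortion apply to the point x, -y, -z); pixel columns grow to the right and rows downward; lengths in mm; the calibration is good to about 2 mm. A picture is of the moment at which its call begins. There is no depth.
- ctrl.finish_job(): hands the job in, once; it reports no verdict.
Trained networks look in a picture, given as the dict that the camera call returned (one of the last four; its "shot" number tells which), for a name from the list of things; names that differ only in an ending like _2 or _b are one class to them, and where a whole thing is asked for, a point or a joint stands for the part that bears it (a point fixed in the world has none). Each returns a list of dicts, best first, with "confidence" (0 to 1); they miss things now and then, are a little off and sometimes report something else, mostly with a low value. They report only what shows in the picture. A call takes as long as a camera call.
- ctrl.search_frame(picture, query): "location" ([x, y, z] in mm, in world coordinates, good to about 4 mm: the middle of the surface that is visible of it).
- ctrl.mark_of(picture, query): "location" ([x, y, z] in mm, in world coordinates, good to about 4 mm: a listed point, or the origin of a listed thing).
The state is a dict: "clock": time; "qpos": joint angles; "qd": joint speeds; "tau": joint torques, N m; "eef_pos": TCP position; "tool_rot": TCP orientation; "force": force on the tool from outside, world axes, zero at the start; "torque": the same for the moment, N m; "width": finger opening in mm.
Only numpy, scipy, OpenCV 4.12 (cv2) and the standard library are available. Lean on these libraries where they do the work, as an engineer would, in place of code of your own. Each camera call takes 0.05 s, during which the arm holds its last target.

### The job

Slide the steel mould by its handle into the press until it sits square against the rear fence and the end stop, then turn the crank clockwise by its free-spinning grip, round and round without letting go, until the plate bears firmly on the mould's lid: stop once the crank has grown clearly heavier, about one and a half to nearly twice its free-running effort, and do not screw it down hard or the lid's springs are overstrained. Then let go and leave the mould clamped, without shoving the jug or the ramekin beside the press.

Things in the scene. Friction and masses are not known exactly. Their poses are not given: they have to be found in the camera images.
- press: Fixed C-frame bench press, origin on the table under the crank axis. Column at x +75 to +115 mm; head x -50 to +115, y -50 to +50, z 170 to 220 mm. The throat is open at -x and -y. On the table, 35 mm high: a rear fence with its face at x +56 mm, an end stop with its face at y +61 mm. The mould enters from the -y side, moving along the press's +y
- seat (a point): the place of the mould's centre when it is home in the press (1 mm clear of both stops), 37.5 mm above the table; axes as the press
- crank_axis (a point): point on the vertical crank axis at the height of the middle of the grip (260.5 mm above the table). Effort along the path at the grip, 65 mm out: about 7.7 N running free at any speed (0.5 N m friction, which also holds the crank where it is left), 10.5 to 14.5 N with the plate properly on the lid, growing about 6 N per rad of crank; beyond about 18 N the lid springs are overstrained
- grip_mid (a point): middle of the crank's grip: an upright black cylinder 25 mm in diameter, 48 mm tall (237 to 285 mm above the table), spinning freely on its pin 65 mm from the crank axis. The crank arm lies just under it, nothing stands higher around it. It travels in a level circle; the gripper need not turn with it. The point's axes turn with the grip
- crank (a joint): crank angle, rad, growing clockwise seen from above, range 0 to 16; it lowers the plate by 3.82 mm per rad. At 0 the crank arm points along the press's -x; it starts anywhere from 0 to 2.6. Depending on how high the lid is set, the plate meets the lid at about 6.8 to 11
- plate: the press's steel pressing plate, 90 x 90 x 10 mm, hanging level under the head on its spindle; origin at the centre of its underside, 140 mm above the table at crank 0; it only goes up and down as the crank turns
- mould: loose steel pressing mould, an open box 110 mm (x) by 120 mm (y) by 75 mm high, walls 4 mm, about 0.9 kg in all, with a sprung pressing lid inside; the lid's 50 mm square boss stands up in the middle, its top 98 to 114 mm above the table (how high it is set varies and is not measured). Origin at the centre of its underside
- mould_center (a point): centre of the mould box, half-way up (37.5 mm above the table); axes as the mould
- mould_handle (a point): grasp point on the mould's handle, a straight bar 12 mm wide (x) and 22 mm high (39 to 61 mm above the table), which runs out from the mould's -y wall to 185 mm from the mould's centre; this point is 165 mm from the centre. The handle trails when the mould is slid in along +y
- jug: bystander: steel mug-shaped jug, 80 mm across, 100 mm tall, left of the press; origin under its centre
- ramekin: bystander: small white ceramic cup, 80 mm across, 45 mm tall, front left of the press; origin under its centre

How it is judged:
By the outcome, as a careful person would: the job done as asked, in the order asked, and still so for the second after the job is handed in, with the robot touching nothing.
It also fails if it takes over 72 s, if anything falls off the work surface, if the arm or the gripper's body presses on something with over 40 N, if the wrist force passes 120 N, or if a joint passes its speed limit or range.

## Working session

There is one attempt and no reset: what is moved stays moved. The work goes in short steps, Python scripts to look and compute and a tool call to move; the robot and the scene stay as the last step left them, time stands still between calls to the robot, and variables do not carry over. Pictures are saved under pics/ and viewed, and the job is handed in when it is done.

Besides the shell and the picture viewer there is one more tool, called after "Call:" as name([rows], argument=value, ...), one row to a line, values as JSON. apply_moves: Moves the arm, as the interface text tells. Its arguments: {"type":"object","properties":{"motion":{"type":"array","items":{"type":"array","items":{"type":"number"}}}},"required":["motion"]}

```bash
ls; mkdir -p pics; cat > look.py <<'E'
import cv2,numpy as np
from cell import ctrl
def snap(n,f):
    p=ctrl.get_image(n); cv2.imwrite('pics/'+f,cv2.cvtColor(p['image'],cv2.COLOR_RGB2BGR)); return p
E
python3 - <<'E'
from look import *
s=ctrl.read_state(); print(s, ctrl.grip_depth)
for n in ('scene','top'):
    p=snap(n,n+'0.png'); print(n,p['vfov'],p['k1'],p['extrinsics'].tolist() if hasattr(p['extrinsics'],'tolist') else p['extrinsics'])
    for q in ['press','seat','crank_axis','grip_mid','plate','mould','mould_center','mould_handle','jug','ramekin']:
        try: r=ctrl.mark_of(p,q); print(q,[(np.round(a['location'],1).tolist(),round(a['confidence'],2)) for a in r[:2]])
        except Exception as e: print(q,e)
E
```

```text
pics
{'clock': 0.0, 'qpos': array([-1.28879733,  0.62928995,  0.03840271,  1.51837219, -0.02699208,
        0.99630989, -0.02000556]), 'qd': array([-6.86848311e-04, -2.12679256e-04,  1.66293556e-03,  2.72741870e-04,
       -7.35594928e-04, -1.19880426e-03, -2.05755257e-06]), 'tau': array([-1.56988162e-04, -5.63398647e+01,  1.22627344e+00, -1.93452144e+01,
        1.10297219e-02,  1.04523380e-02,  7.89008539e-06]), 'eef_pos': array([221.27883261, 610.50952183, 230.42344538]), 'tool_rot': array([-1.57080176,  0.00186271,  1.22302774]), 'force': array([ 0.42607189,  0.89283697, -0.36080076]), 'torque': array([ 0.00801778,  0.01708597, -0.04017618]), 'width': 85.46103242526276} 18.700000000000003
scene 51.53441663535716 -0.06267374363535763 [[-0.4978199843046428, 0.8672802813263569, 0.0004205346604244951, 253.7280208770722], [-0.7230853184470142, -0.4153195304706509, 0.5519577065826858, 309.7059293271534], [0.4788766913029966, 0.2744714943889683, 0.8338720005459958, -1303.0557675706075], [0.0, 0.0, 0.0, 1.0]]
press [([597.9, 114.7, 1.2], 0.77)]
seat []
crank_axis [([599.6, 118.5, 261.7],
[... 305 characters left out ...]
, 0.57)]
top 57.28871867862896 -0.012184316990862747 [[0.0034586885668155725, -0.9998891937345804, -0.014478871717361383, 52.508174916235845], [0.982556634965867, 0.0007059119656536273, 0.1859622563125327, -570.4398243453396], [-0.18593142972060728, -0.014869497002480463, 0.9824502030642284, -958.3589506764732], [0.0, 0.0, 0.0, 1.0]]
press [([597.4, 114.8, 0.0], 0.58)]
seat []
crank_axis [([596.3, 115.3, 264.5], 0.9)]
grip_mid [([641.1, 164.1, 260.9], 0.52)]
plate []
mould [([563.5, -84.7, -2.4], 0.82)]
mould_center [([560.7, -84.4, 34.4], 0.69)]
mould_handle [([520.7, -242.6, 47.3], 0.66)]
jug [([656.6, 284.4, -0.5], 0.85)]
ramekin [([506.8, 211.9, -2.3], 0.93), ([655.2, 281.4, 1.2], 0.18)]
```

View pics/scene0.png

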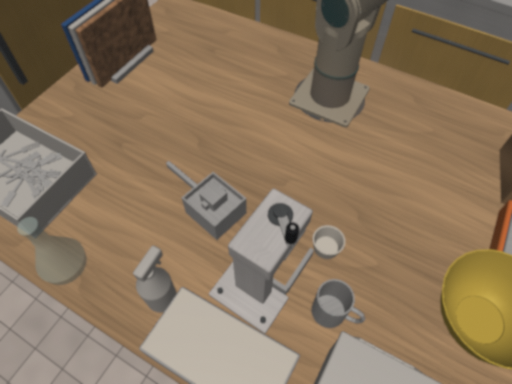

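View pics/top0.png

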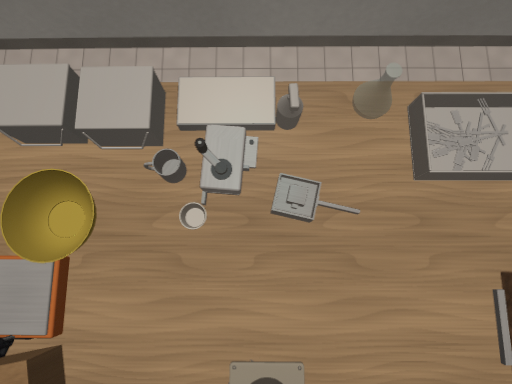

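```bash
cat >> look.py <<'E'
def proj(p,X):
    X=np.atleast_2d(np.asarray(X,float)); E=np.array(p['extrinsics']); c=X@E[:3,:3].T+E[:3,3]
    u=np.c_[c[:,0]/-c[:,2], -c[:,1]/-c[:,2]]; r2=(u**2).sum(1,keepdims=True); u=u*(1+p['k1']*r2)
    f=192/np.tan(np.radians(p['vfov'])/2); return u*f+[p['cx'],p['cy']]
def T(o,yaw,P):
    P=np.atleast_2d(np.asarray(P,float)); c,s=np.cos(yaw),np.sin(yaw)
    return np.c_[o[0]+c*P[:,0]-s*P[:,1], o[1]+s*P[:,0]+c*P[:,1], P[:,2]]
def box(x0,x1,y0,y1,z0,z1):
    v=[(x,y,z) for z in(z0,z1) for x,y in((x0,y0),(x1,y0),(x1,y1),(x0,y1))]
    e=[(0,1),(1,2),(2,3),(3,0),(4,5),(5,6),(6,7),(7,4),(0,4),(1,5),(2,6),(3,7)]
    return [(v[a],v[b]) for a,b in e]
PRESS=box(-50,115,-50,50,170,220)
MOULD=box(-55,55,-60,60,0,75)+box(-6,6,-185,-60,39,61)
def overlay(p,f,models,win,k=6):
    x0,y0,x1,y1=win; im=cv2.cvtColor(p['image'],cv2.COLOR_RGB2BGR)[y0:y1,x0:x1]
    im=cv2.resize(im,None,fx=k,fy=k,interpolation=cv2.INTER_CUBIC)
    for segs,o,yaw,col in models:
        for a,b in segs:
            q=(proj(p,T(o,yaw,[a,b]))+.5-[x0,y0])*k
            cv2.line(im,tuple(map(int,q[0])),tuple(map(int,q[1])),col,1,cv2.LINE_AA)
    cv2.imwrite('pics/'+f,im)
E
python3 - <<'E'
from look import *
t=ctrl.get_image('top'); s=ctrl.get_image('scene')
import pickle; pickle.dump((t,s),open('p0.pkl','wb'))
m=[(PRESS,(598,116),0,(0,0,255)),(MOULD,(561,-81),-.237,(0,255,0))]
overlay(t,'t1.png',m,(190,110,320,210)); overlay(s,'s1.png',m,(160,150,320,270),5)
E
```

```text
(no output)
```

View pics/t1.png

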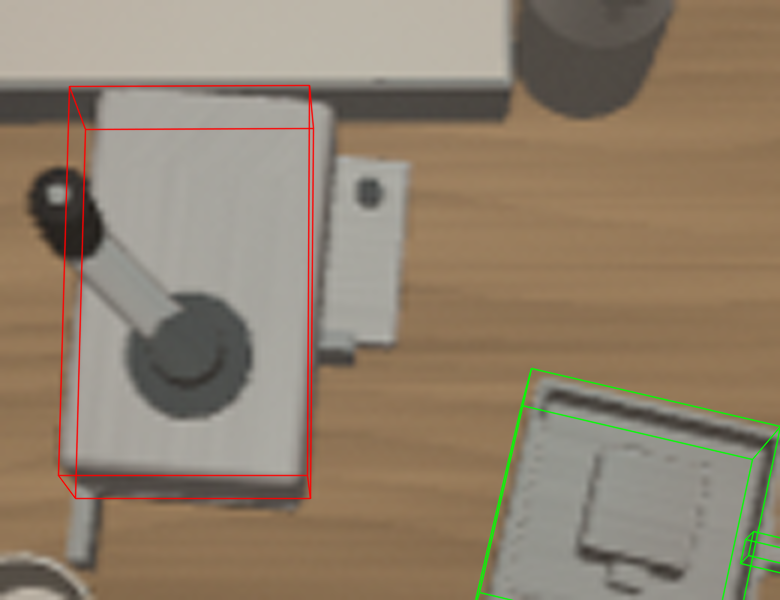

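View pics/s1.png

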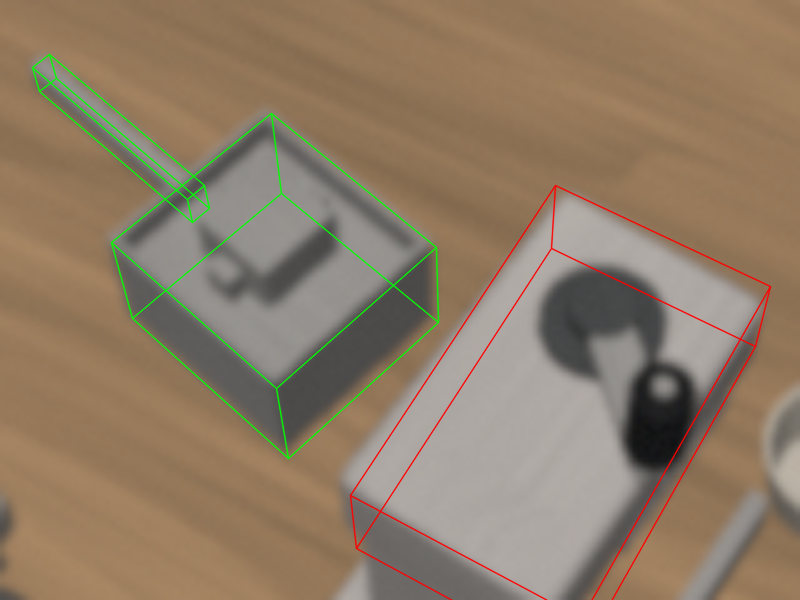

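```bash
python3 - <<'E'
from look import *
import pickle; t,s=pickle.load(open('p0.pkl','rb'))
m=[(PRESS,(596,114.5),-.075,(0,0,255)),(MOULD,(558,-83),-.237,(0,255,0))]
overlay(t,'t2.png',m,(265,165,365,235),8); overlay(s,'s2.png',m,(190,180,320,270),6)
overlay(t,'t3.png',m,(190,110,265,210),6)
E
```

```text
(no output)
```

View pics/t2.png

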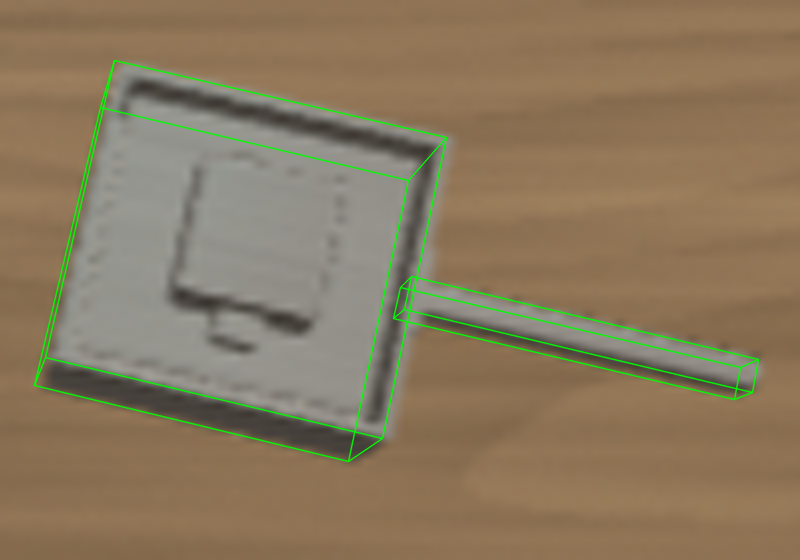

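View pics/s2.png

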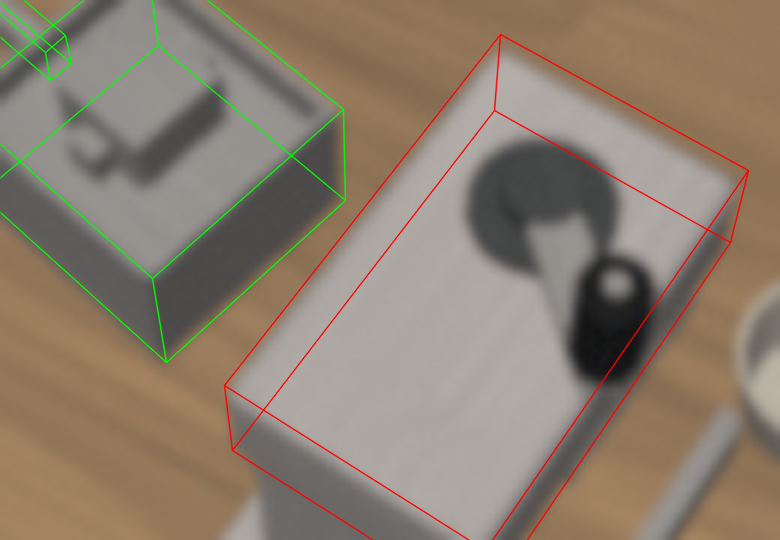

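View pics/t3.png

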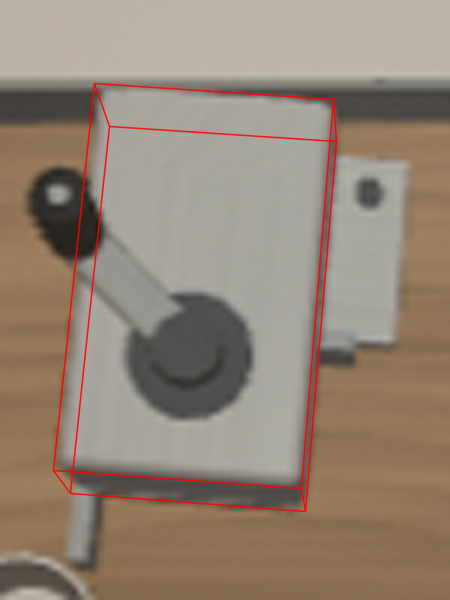

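```bash
python3 - <<'E'
from look import *
from scipy.optimize import least_squares
import pickle; t,s=pickle.load(open('p0.pkl','rb'))
tp=np.array([(61,467),(304,474),(334,103),(98,89)])/6+[190,110]-.5
sp=np.array([(503,45),(740,178),(228,389)])/6+[190,180]-.5
C=np.array([(-50,50,220),(-50,-50,220),(115,-50,220),(115,50,220)],float)
def mod(v,b):
    c=C.copy(); c[:,:2]=c[:,:2]*1
    c[:,0]+=np.array([b,b,-b,-b]); c[:,1]+=np.array([-b,b,b,-b]); return T(v[:2],v[2],c)
for w in((1,0),(0,1),(1,1)):
    f=lambda v:np.r_[w[0]*(proj(t,mod(v,v[3]))-tp).ravel(), w[1]*(proj(s,mod(v,v[3])[[1,0,2]])-sp).ravel()]
    r=least_squares(f,[597,115,-.07,0]); print(w,r.x.round(3),np.abs(r.fun).max().round(2))
E
```

```text
(1, 0) [ 5.96873e+02  1.12666e+02 -6.30000e-02  1.92000e+00] 1.07
(0, 1) [ 5.98182e+02  1.15081e+02 -8.20000e-02  1.77900e+00] 0.18
(1, 1) [ 5.97379e+02  1.13977e+02 -7.30000e-02  1.88500e+00] 1.06
```

```bash
cat >> look.py <<'E'
def rel(c,*ts):
    """c=(x,y,z,psi) commanded; ts=targets -> rows"""
    ca,sa=np.cos(c[3]),np.sin(c[3])
    for t in ts:
        d=np.array(t[:3])-np.array(c[:3])
        print(np.round([ (d[0]*ca+d[1]*sa)/10, -d[2]/10, (-d[0]*sa+d[1]*ca)/10, -(t[3]-c[3])],3).tolist())
def mpress(P,o=(597.5,114.3),yaw=-.073): return T(o,yaw,P)
E
python3 - <<'E'
from look import *
h=T((558,-84.5),-.237,[(0,-165,0)])[0]; print(h)
c=(221.5,611.1,231.3,1.2230)
rel(c,(h[0],h[1],231.3,-.237),(h[0],h[1],120,-.237))
E
```

```text
[ 519.26005471 -244.88770726    0.        ]
[-70.325, -0.0, -57.168, 1.46]
[-70.325, 11.13, -57.168, 1.46]
```

Call:
apply_moves([
  [-70.3,0,-57.2,1.46,8.5],
  [-70.3,0,-57.2,1.46,8.5],
  [-70.3,0,-57.2,1.46,8.5],
  [-70.3,0,-57.2,1.46,8.5],
  [-70.3,0,-57.2,1.46,8.5],
  [-70.3,0,-57.2,1.46,8.5],
  [-70.3,0,-57.2,1.46,8.5],
  [-70.3,0,-57.2,1.46,8.5],
  [-70.3,0,-57.2,1.46,8.5],
  [-70.3,0,-57.2,1.46,8.5],
  [-70.3,0,-57.2,1.46,8.5],
  [-70.3,0,-57.2,1.46,8.5],
  [-70.3,0,-57.2,1.46,8.5],
  [-70.3,0,-57.2,1.46,8.5],
  [-70.3,0,-57.2,1.46,8.5],
  [-70.3,0,-57.2,1.46,8.5],
  [-70.3,11.1,-57.2,1.46,8.5],
  [-70.3,11.1,-57.2,1.46,8.5],
  [-70.3,11.1,-57.2,1.46,8.5],
  [-70.3,11.1,-57.2,1.46,8.5],
])

```text
clock: 3.7
eef_pos: [520.7, -244.7, 121.9]
tool_rot: [-1.571, -0.002, -0.236]
force: [-0.1, 0.2, 0.7]
width: 84.7
```

```bash
python3 - <<'E'
from look import *
s=ctrl.read_state(); print(s['clock'],s['eef_pos'],s['tool_rot'],s['force'],s['qpos'])
t=snap('top','x.png')
m=[(MOULD,(558,-84.5),-.237,(0,255,0)),(box(-42,42,-11,11,140,160),s['eef_pos'][:2],s['tool_rot'][2],(255,0,0))]
overlay(t,'t4.png',m,(265,150,395,250),6)
for n in ['mould_center','mould_handle']: print([(a['location'],a['confidence']) for a in ctrl.mark_of(t,n)])
E
```

```text
3.7 [ 520.69280647 -244.74424892  121.94062371] [-1.57109712 -0.00218252 -0.23632623] [-0.13450418  0.18255582  0.72452439] [ 0.14004543  0.69884893  0.39809009  1.84080133 -0.40766581  0.68086041
  0.53839431]
[([559.1, -86.5, 34.9], 0.78)]
[([521.7, -242.0, 51.3], 0.78), ([654.1, 284.0, 3.2], 0.42), ([598.3, 119.2, 262.1], 0.2)]
```

View pics/t4.png

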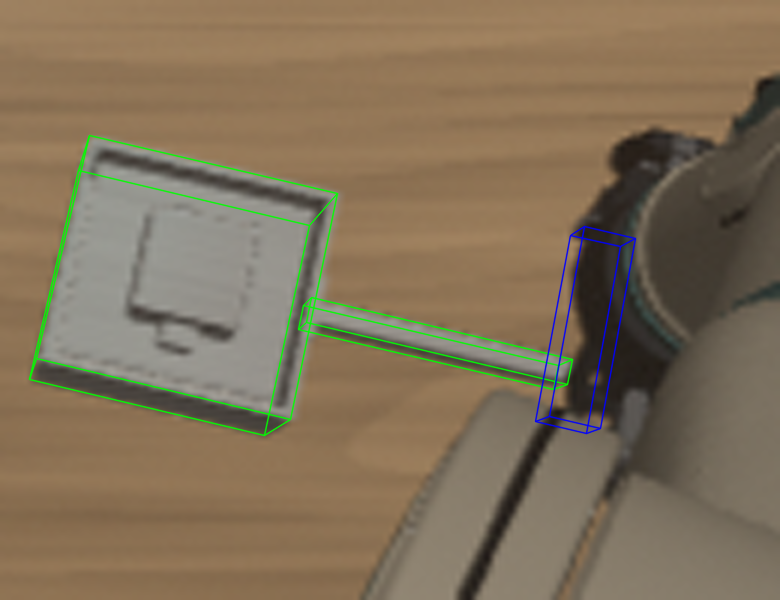

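Call:
apply_moves([
  [0.1,4.5,0,0,8.5],
  [0.1,9.0,0,0,8.5],
  [0.1,9.0,0,0,8.5],
  [0.1,9.0,0,0,8.5],
  [0.1,9.0,0,0,0],
  [0.1,9.0,0,0,0],
  [0.1,9.0,0,0,0],
  [0.1,9.0,0,0,0],
  [0.1,9.0,0,0,0],
  [0.1,9.0,0,0,0],
])

```text
clock: 5.1
eef_pos: [520.7, -245.0, 30.6]
tool_rot: [-1.571, -0.0, -0.237]
force: [-1.0, 0.0, 5.0]
width: 11.1
```

```bash
python3 - <<'E'
from look import *
s=ctrl.read_state(); print(s['clock'],s['eef_pos'],s['tool_rot'],s['force'],s['torque'],s['width'])
t=snap('top','x.png')
m=[(MOULD,(558.5,-84.5),-.237,(0,255,0))]
overlay(t,'t5.png',m,(265,150,395,250),6)
E
```

```text
5.1 [ 520.74272232 -245.0406687    30.58447977] [-1.57076010e+00 -2.93081395e-04 -2.36652169e-01] [-0.98181168  0.02000926  5.02403594] [0.11056718 0.16701294 0.22877955] 11.060499294092162
```

View pics/t5.png

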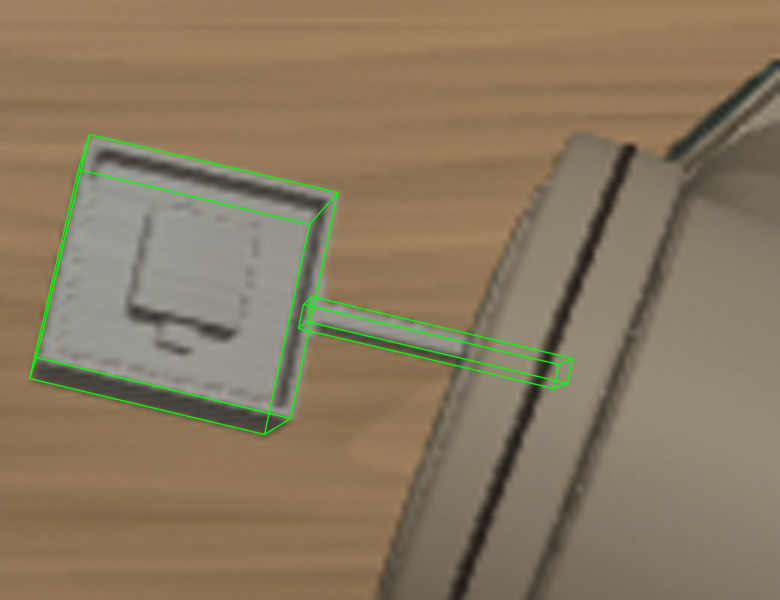

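```bash
python3 - <<'E'
from look import *
c=(520.6,-245,30.5,-.237)
W=[]
for x,y in ((-4,-180),(-4,-100),(-4,-40),(-4,-12)):
    h=mpress([(x,y-165,0)])[0]; print(h); W.append((h[0],h[1],31,-.073))
rel(c,*W)
E
```

```text
[ 568.34801579 -229.48941493    0.        ]
[ 574.18283027 -149.70248028    0.        ]
[578.55894114 -89.8622793    0.        ]
[580.60112621 -61.93685218   0.        ]
[4.277, -0.05, 2.629, -0.164]
[2.971, -0.05, 10.521, -0.164]
[1.991, -0.05, 16.441, -0.164]
[1.534, -0.05, 19.203, -0.164]
```

Call:
apply_moves([
  [0.9,0,0.5,-0.03,0],
  [1.8,0,1.1,-0.07,0],
  [2.7,0,1.6,-0.1,0],
  [3.6,0,2.2,-0.14,0],
  [4.28,0,2.63,-0.164,0],
  [4.15,0,3.4,-0.164,0],
  [3.95,0,4.6,-0.164,0],
  [3.75,0,5.8,-0.164,0],
  [3.55,0,7.0,-0.164,0],
  [3.36,0,8.2,-0.164,0],
  [3.16,0,9.4,-0.164,0],
  [2.97,0,10.5,-0.164,0],
  [2.97,0,10.5,-0.164,0],
  [2.97,0,10.5,-0.164,0],
])

```text
clock: 6.9
eef_pos: [574.9, -151.2, 30.7]
tool_rot: [-1.572, -0.002, -0.074]
force: [0.6, -3.5, 4.4]
width: 11.1
```

```bash
python3 - <<'E'
from look import *
s=ctrl.read_state(); print(s['clock'],s['eef_pos'],s['tool_rot'],s['force'],s['torque'],s['width'])
t=snap('top','x.png')
m=[(PRESS,(597.5,114.3),-.073,(0,0,255)),(MOULD,mpress([(-4,-100,0)])[0],-.073,(0,255,0))]
overlay(t,'t6.png',m,(190,110,320,210),6)
p=snap('scene','x.png'); overlay(p,'s6.png',m,(160,150,320,270),5)
for n in ['mould_center','mould_handle']: print([(a['location'],a['confidence']) for a in ctrl.mark_of(t,n)[:1]],[(a['location'],a['confidence']) for a in ctrl.mark_of(p,n)[:1]])
E
```

```text
6.9 [ 574.86433169 -151.20292032   30.66923552] [-1.57227304 -0.00173574 -0.07378758] [ 0.59999192 -3.52033218  4.440355  ] [-0.57980739 -0.03482303 -0.02114981] 11.073321802011742
[([586.3, 14.4, 35.1], 0.74)] [([587.5, 15.7, 35.8], 0.78)]
[] [([576.5, -155.3, 55.3], 0.61)]
```

View pics/t6.png

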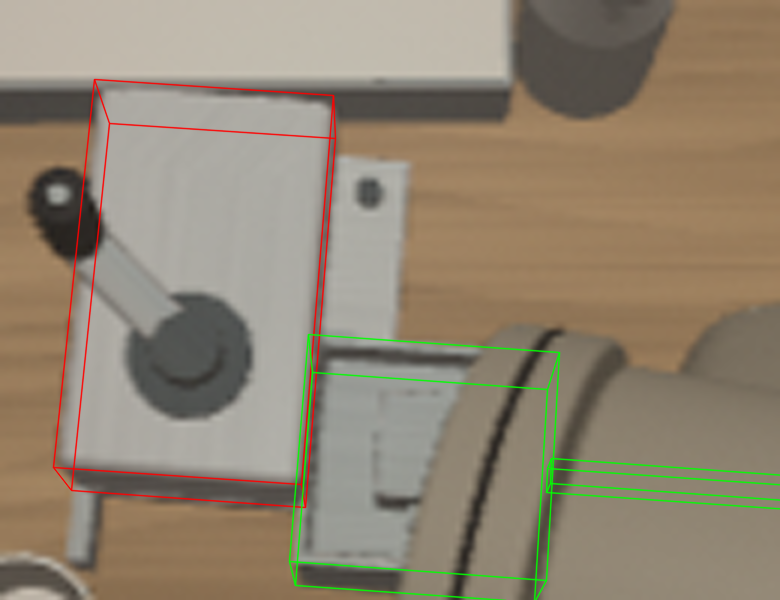

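View pics/s6.png

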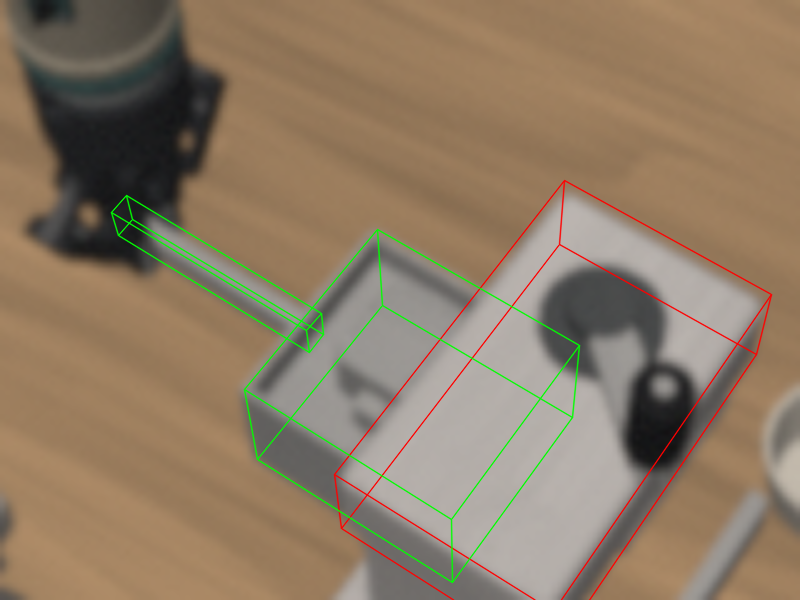

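Call:
apply_moves([
  [0,0,1.2,0,0],
  [0,0,2.4,0,0],
  [0,0,3.6,0,0],
  [0,0,4.8,0,0],
  [0,0,6.0,0,0],
  [0,0,7.0,0,0],
  [0,0,8.0,0,0],
  [0,0,8.8,0,0],
  [0,0,9.0,0,0],
  [0,0,9.0,0,0],
])

```text
clock: 8.45
eef_pos: [580.8, -62.7, 30.7]
tool_rot: [-1.574, -0.001, -0.075]
force: [0.1, -7.1, 6.6]
width: 11.0
```

```bash
cat > st.py <<'E'
from look import *
s=ctrl.read_state(); print(s['clock'],s['eef_pos'].round(2),s['tool_rot'].round(4),'F',s['force'].round(2),'M',s['torque'].round(2),s['width'].round(1))
E
python3 - <<'E'
from st import *
p=snap('scene','x.png'); 
m=[(MOULD,mpress([(-4,-10,0)])[0],-.073,(0,255,0))]
overlay(p,'s7.png',m,(160,150,320,270),5)
E
```

```text
Traceback (most recent call last):
  File "st.py", line 2, in <module>
    s=ctrl.read_state(); print(s['clock'],s['eef_pos'].round(2),s['tool_rot'].round(4),'F',s['force'].round(2),'M',s['torque'].round(2),s['width'].round(1))
                                                                                                                                        ^^^^^^^^^^^^^^^^
AttributeError: 'float' object has no attribute 'round'
```

```bash
sed -i "s/,s\['width'\].round(1)/,s['width']/" st.py
python3 - <<'E'
from st import *
p=snap('scene','x.png'); 
m=[(MOULD,mpress([(-4,-11,0)])[0],-.073,(0,255,0))]
overlay(p,'s7.png',m,(160,150,320,270),5)
E
```

```text
8.45 [580.76 -62.71  30.66] [-1.5737e+00 -1.0000e-03 -7.4700e-02] F [ 0.13 -7.11  6.65] M [-1.19  0.05 -0.  ] 10.994796654652603
```

View pics/s7.png

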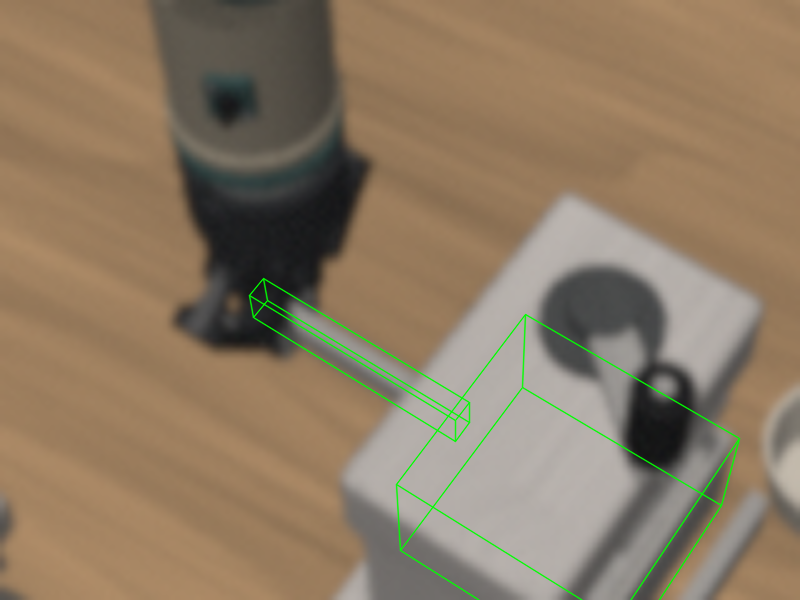

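Call:
apply_moves([
  [0.1,0,0,0,0],
  [0.2,0,0,0,0],
  [0.2,0,0,0,0],
])

```text
clock: 8.88
eef_pos: [581.1, -62.7, 30.5]
tool_rot: [-1.573, 0.002, -0.075]
force: [-3.5, -6.1, 8.6]
width: 10.8
```

```bash
python3 st.py
```

```text
8.875 [581.07 -62.72  30.51] [-1.573   0.0023 -0.0746] F [-3.52 -6.15  8.61] M [-1.12  0.61  0.11] 10.81374943592612
```

Call:
apply_moves([
  [0.1,0,0,0,0],
  [0.2,0,0,0,0],
  [0.2,0,0,0,0],
])

```text
clock: 9.25
eef_pos: [581.8, -62.8, 30.3]
tool_rot: [-1.573, 0.005, -0.074]
force: [-6.3, -6.8, 9.1]
width: 10.9
```

```bash
python3 st.py
```

```text
9.25 [581.78 -62.78  30.3 ] [-1.5729  0.0048 -0.0738] F [-6.26 -6.77  9.11] M [-1.12  0.96  0.39] 10.931757520701803
```

Call:
apply_moves([
  [0.1,0,0,0,0],
  [0.2,0,0,0,0],
  [0.3,0,0,0,0],
  [0.3,0,0,0,0],
  [0.3,0,0,0,0],
])

```text
clock: 9.88
eef_pos: [583.6, -62.4, 30.0]
tool_rot: [-1.572, 0.007, -0.072]
force: [-7.5, -5.9, 10.0]
width: 10.7
```

```bash
python3 st.py
```

```text
9.875 [583.64 -62.36  30.02] [-1.5722  0.0071 -0.0723] F [-7.54 -5.9   9.96] M [-0.93  1.2   0.65] 10.747541193449203
```

Call:
apply_moves([
  [0,-0.1,0,0,0],
  [0,-0.2,0,0,0],
  [0.1,-0.2,0,0,0],
  [0.2,-0.2,0,0,0],
  [0.2,-0.2,0,0,0],
])

```text
clock: 10.5
eef_pos: [587.8, -59.9, 31.3]
tool_rot: [-1.57, 0.004, -0.072]
force: [-5.1, -1.7, -2.2]
width: 11.2
```

```bash
python3 st.py
```

```text
10.5 [587.78 -59.91  31.32] [-1.5699  0.0044 -0.0716] F [-5.12 -1.72 -2.22] M [-0.39  0.82  0.64] 11.16773358206538
```

Call:
apply_moves([
  [0.1,0,0,0,0],
  [0.2,0,0,0,0],
  [0.2,0,0,0,0],
])

```text
clock: 10.88
eef_pos: [588.0, -60.0, 31.2]
tool_rot: [-1.57, 0.008, -0.071]
force: [-7.7, -0.7, -1.7]
width: 11.1
```

```bash
python3 st.py
```

```text
10.875 [588.04 -60.03  31.17] [-1.5696  0.0076 -0.0715] F [-7.68 -0.7  -1.74] M [-0.47  1.4   0.7 ] 11.107064912640528
```

Call:
apply_moves([
  [0,0,0.2,0,0],
  [0,0,0.4,0,0],
  [0,0,0.6,0,0],
  [0,0,0.8,0,0],
  [0,0,0.8,0,0],
])

```text
clock: 11.5
eef_pos: [587.8, -55.7, 31.2]
tool_rot: [-1.574, 0.008, -0.074]
force: [-9.8, -7.5, -0.6]
width: 11.4
```

```bash
python3 st.py
```

```text
11.5 [587.77 -55.67  31.24] [-1.5737  0.008  -0.0743] F [-9.76 -7.52 -0.64] M [-1.47  1.79  0.6 ] 11.353642973306997
```

Call:
apply_moves([
  [-0.1,0,0.2,0,0],
  [-0.1,0,0.4,0,0],
  [-0.1,0,0.4,0,0],
])

```text
clock: 11.88
eef_pos: [587.7, -51.3, 31.3]
tool_rot: [-1.573, 0.007, -0.074]
force: [-8.7, -6.6, -1.0]
width: 11.2
```

```bash
python3 st.py
```

```text
11.875 [587.66 -51.3   31.33] [-1.5734  0.0069 -0.0745] F [-8.65 -6.61 -0.97] M [-1.42  1.51  0.49] 11.195588976974298
```

Call:
apply_moves([
  [0,0,0.2,0,0],
  [0,0,0.4,0,0],
  [0,0,0.4,0,0],
])

```text
clock: 12.25
eef_pos: [587.7, -49.8, 31.4]
tool_rot: [-1.576, 0.007, -0.076]
force: [-9.0, -11.2, -0.8]
width: 11.1
```

```bash
python3 st.py
```

```text
12.25 [587.69 -49.82  31.38] [-1.5763  0.0067 -0.0758] F [ -8.97 -11.21  -0.81] M [-2.13  1.72  0.57] 11.050438633612194
```

Call:
apply_moves([
  [0,0,0,0.01,0],
  [0,0,0,0.01,0],
])

```text
clock: 12.5
eef_pos: [587.6, -49.8, 31.4]
tool_rot: [-1.577, 0.007, -0.085]
force: [-9.8, -10.8, -0.6]
width: 10.8
```

```bash
python3 st.py
```

```text
12.5 [587.65 -49.85  31.38] [-1.5765  0.0068 -0.0848] F [ -9.76 -10.8   -0.64] M [-2.25  1.81  0.86] 10.769752355951818
```

Call:
apply_moves([
  [0,0,0,0.01,0],
  [0,0,0,0.01,0],
])

```text
clock: 12.75
eef_pos: [587.6, -49.8, 31.4]
tool_rot: [-1.577, 0.007, -0.094]
force: [-9.0, -11.0, -1.1]
width: 11.1
```

```bash
python3 - <<'E'
from st import *
p=snap('scene','x.png'); 
m=[(MOULD,mpress([(2,1,0)])[0],-.09,(0,255,0)),(box(56,66,-60,61,0,35),(597.5,114.3),-.073,(255,0,0)),(box(-50,60,61,71,0,35),(597.5,114.3),-.073,(255,0,0))]
overlay(p,'s8.png',m,(200,180,320,270),6)
p=snap('top','x.png'); overlay(p,'t8.png',m,(190,110,320,210),6)
E
```

```text
12.75 [587.64 -49.84  31.42] [-1.5767  0.0068 -0.0937] F [ -8.99 -11.03  -1.06] M [-2.24  1.82  1.09] 11.138212451403174
```

View pics/s8.png

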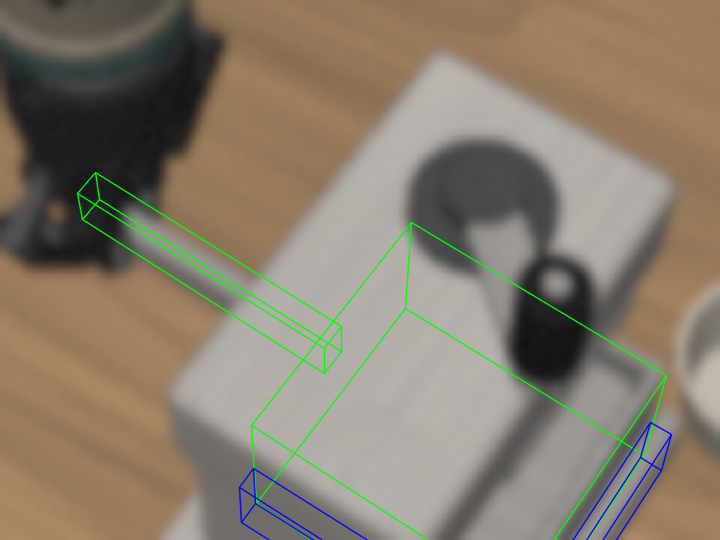

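View pics/t8.png

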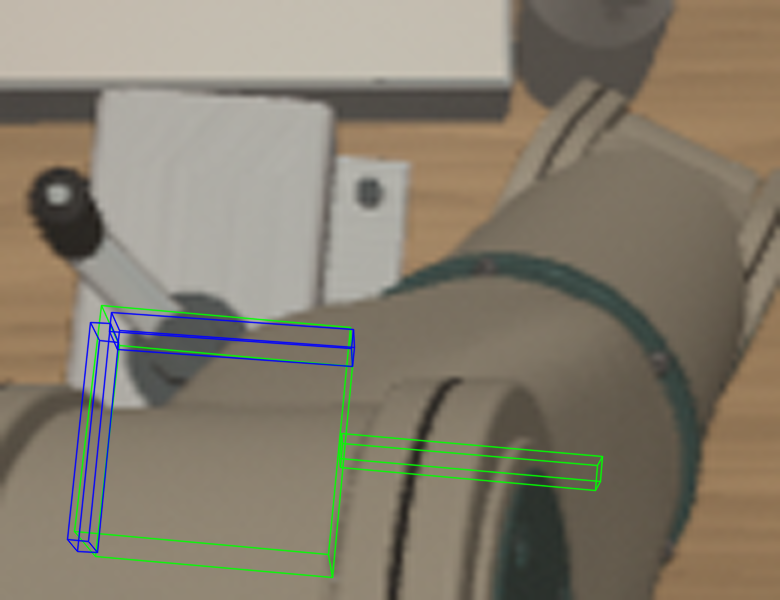

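Call:
apply_moves([
  [0,0,-0.2,0,0],
  [0,0,-0.4,0,0],
  [0,0,-0.4,0,0],
])

```text
clock: 13.22
eef_pos: [587.7, -49.8, 31.2]
tool_rot: [-1.572, 0.007, -0.091]
force: [-9.0, -5.2, -0.4]
width: 11.2
```

```bash
python3 st.py
```

```text
13.225 [587.65 -49.8   31.23] [-1.572   0.0074 -0.0914] F [-9.05 -5.17 -0.39] M [-1.03  1.57  1.03] 11.246944319600667
```

Call:
apply_moves([
  [0,0,0,0.01,0],
  [0,0,0,0.01,0],
])

```text
clock: 13.48
eef_pos: [587.5, -49.8, 31.2]
tool_rot: [-1.572, 0.008, -0.101]
force: [-8.8, -4.8, -0.3]
width: 11.1
```

```bash
python3 st.py
```

```text
13.475 [587.54 -49.79  31.2 ] [-1.5723  0.0076 -0.1005] F [-8.82 -4.79 -0.29] M [-0.99  1.6   1.25] 11.070547247131156
```

Call:
apply_moves([
  [0,0,0.3,0,0],
  [0,0,0.6,0,0],
  [0,0,0.8,0,0],
  [0,0,0.8,0,0],
])

```text
clock: 13.98
eef_pos: [587.3, -49.7, 31.6]
tool_rot: [-1.581, 0.007, -0.105]
force: [-10.9, -18.6, 0.2]
width: 10.9
```

```bash
python3 st.py
```

```text
13.975 [587.28 -49.65  31.59] [-1.5814  0.007  -0.105 ] F [-10.86 -18.57   0.23] M [-3.41  2.2   1.33] 10.916503452550208
```

Call:
apply_moves([
  [-0.15,0,-0.3,-0.015,0],
  [-0.3,0,-0.6,-0.03,0],
  [-0.4,0,-0.9,-0.04,0],
  [-0.4,0,-0.9,-0.04,0],
])

```text
clock: 14.48
eef_pos: [587.5, -49.7, 32.0]
tool_rot: [-1.571, -0.0, -0.064]
force: [-1.6, -2.3, -4.4]
width: 11.1
```

```bash
python3 st.py
```

```text
14.475 [587.53 -49.65  32.02] [-1.5708e+00 -1.0000e-04 -6.4300e-02] F [-1.65 -2.3  -4.45] M [-0.92  0.32 -0.14] 11.115607125368808
```

Call:
apply_moves([
  [0,0,0,0,3],
  [0,0,0,0,8.5],
  [0,0,0,0,8.5],
  [0,-1,0,0,8.5],
  [0,-4,0,0,8.5],
  [0,-9,0,0,8.5],
  [0,-15,0,0,8.5],
  [0,-21,0,0,8.5],
  [0,-27,0,0,8.5],
  [0,-30,0,0,8.5],
  [0,-30,0,0,8.5],
])

```text
clock: 15.85
eef_pos: [588.6, -49.9, 335.8]
tool_rot: [-1.57, -0.006, -0.063]
force: [-0.2, 0.3, -0.2]
width: 85.1
```

```bash
python3 - <<'E'
from st import *
p=snap('scene','x.png'); 
h=T((587.3-0,-49.7),-.069,[(0,165,0)])[0]; print(h)
m=[(MOULD,h,-.069,(0,255,0))]
overlay(p,'s9.png',m,(200,180,320,270),6)
for n in ['mould_handle','mould_center','grip_mid','crank_axis']: print(n,[(a['location'],a['confidence']) for a in ctrl.mark_of(p,n)[:2]])
p=snap('top','x.png'); overlay(p,'t9.png',m,(190,110,320,210),6)
for n in ['mould_handle','mould_center','grip_mid','crank_axis']: print(n,[(a['location'],a['confidence']) for a in ctrl.mark_of(p,n)[:2]])
E
```

```text
15.85 [588.59 -49.94 335.78] [-1.5703 -0.0064 -0.0632] F [-0.22  0.29 -0.2 ] M [ 0.01  0.03 -0.  ] 85.10807423652446
[598.67596815 114.90737331   0.        ]
mould_handle [([585.8, -52.8, 54.3], 0.96)]
mould_center []
grip_mid [([648.9, 162.4, 258.2], 0.72)]
crank_axis [([598.3, 112.9, 262.5], 0.77)]
mould_handle []
mould_center [([597.4, 114.5, 33.3], 0.63)]
grip_mid [([645.7, 161.5, 260.6], 0.71)]
crank_axis [([597.5, 118.3, 262.0], 0.56)]
```

View pics/s9.png

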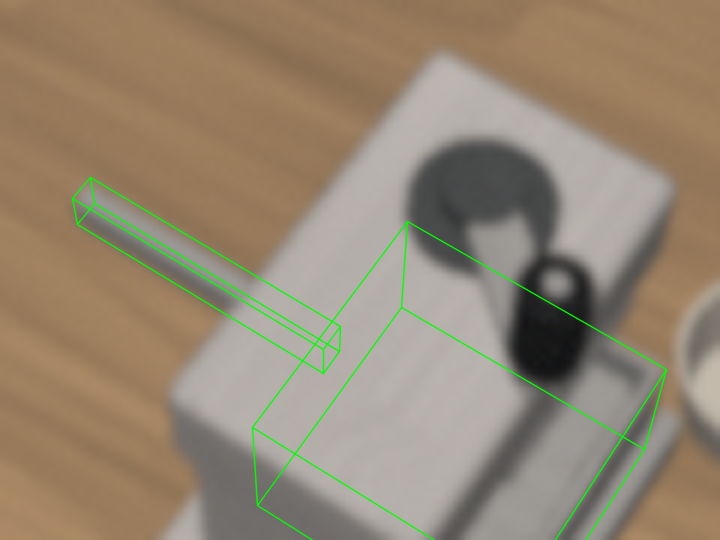

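View pics/t9.png

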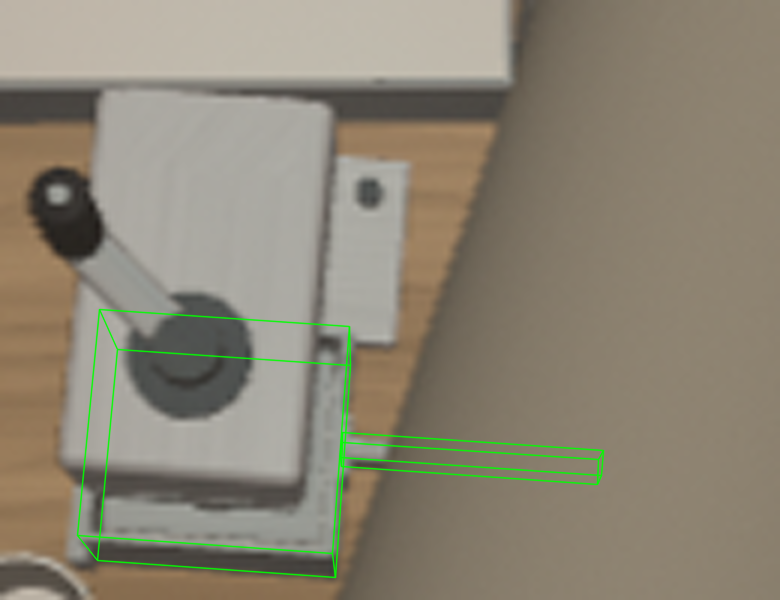

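```bash
python3 - <<'E'
from look import *
def cyl(cx,cy,r,z0,z1):
    a=np.linspace(0,2*np.pi,25); S=[]
    for z in(z0,z1):
        P=[(cx+r*np.cos(i),cy+r*np.sin(i),z) for i in a]; S+=list(zip(P[:-1],P[1:]))
    return S
th=np.radians(44.5); g=(597.6+65*np.cos(th),114.3+65*np.sin(th)); print(g)
m=[(cyl(*g,12.5,237,285),(0,0),0,(0,255,0)),(cyl(597.6,114.3,65,260.5,260.5),(0,0),0,(0,0,255))]
p=ctrl.get_image('scene');overlay(p,'s10.png',m,(240,180,320,250),8)
p=ctrl.get_image('top');overlay(p,'t10.png',m,(185,120,265,190),8)
E
```

```text
(np.float64(643.9612791950218), np.float64(159.85910217949032))
```

View pics/s10.png

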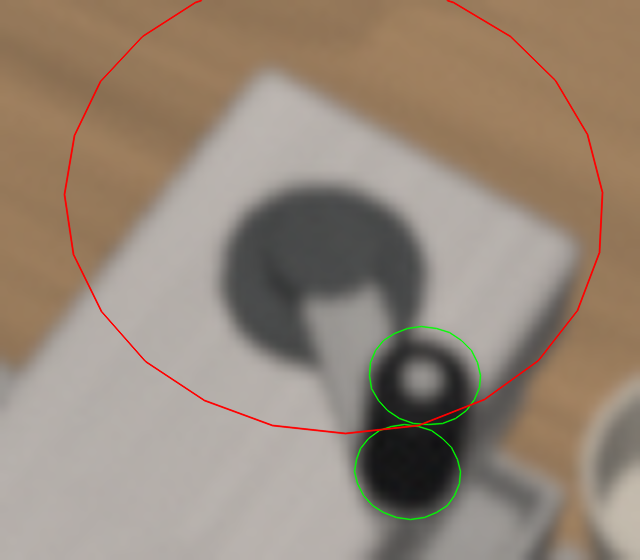

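View pics/t10.png

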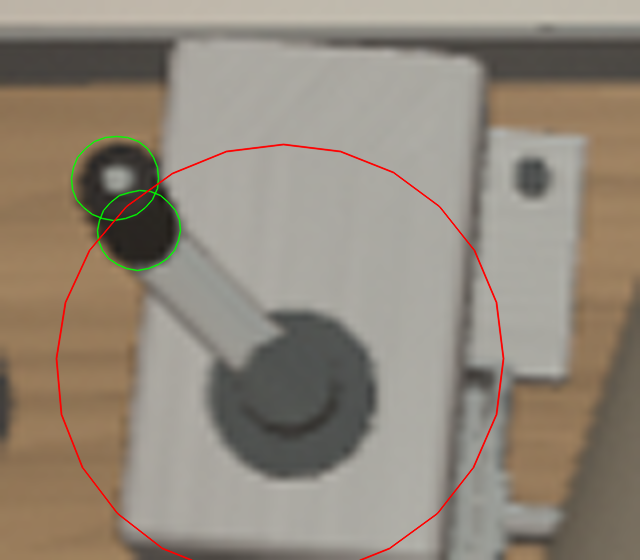

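```bash
python3 - <<'E'
from look import *
rel((588.6,-49.9,335.8,-.063),(643.9,159.9,335.8,-.063))
E
```

```text
[4.198, -0.0, 21.287, -0.0]
```

Call:
apply_moves([
  [1,0,5,0,8.5],
  [2,0,10,0,8.5],
  [3,0,15,0,8.5],
  [4.2,0,21.3,0,8.5],
  [4.2,0,21.3,0,8.5],
  [4.2,0,21.3,0,8.5],
  [4.2,0,21.3,0,8.5],
])

```text
clock: 17.32
eef_pos: [642.7, 158.2, 332.6]
tool_rot: [-1.572, -0.0, -0.066]
force: [-0.3, -0.6, 0.5]
width: 84.9
```

```bash
python3 st.py
```

```text
17.325 [642.75 158.25 332.61] [-1.5717e+00 -3.0000e-04 -6.5800e-02] F [-0.32 -0.58  0.5 ] M [-0.   -0.04  0.  ] 84.87537282861045
```

Call:
apply_moves([
  [0.05,4,0.15,0,8.5],
  [0.05,7.5,0.15,0,8.5],
  [0.05,8.5,0.15,0,8.5],
  [0.05,8.5,0.15,0,8.5],
])

```text
clock: 17.82
eef_pos: [643.5, 160.9, 247.7]
tool_rot: [-1.571, -0.0, -0.064]
force: [0.3, -0.1, 0.3]
width: 84.6
```

```bash
python3 - <<'E'
from st import *
def cyl(cx,cy,r,z0,z1):
    a=np.linspace(0,2*np.pi,25); S=[]
    for z in(z0,z1):
        P=[(cx+r*np.cos(i),cy+r*np.sin(i),z) for i in a]; S+=list(zip(P[:-1],P[1:]))
    return S
m=[(cyl(643.9,159.9,12.5,237,285),(0,0),0,(0,255,0))]
p=ctrl.get_image('scene');overlay(p,'s11.png',m,(230,140,330,250),6)
E
```

```text
17.825 [643.53 160.89 247.7 ] [-1.5711e+00 -1.0000e-04 -6.4500e-02] F [ 0.29 -0.06  0.3 ] M [ 0.02 -0.03 -0.03] 84.63914542211607
```

View pics/s11.png

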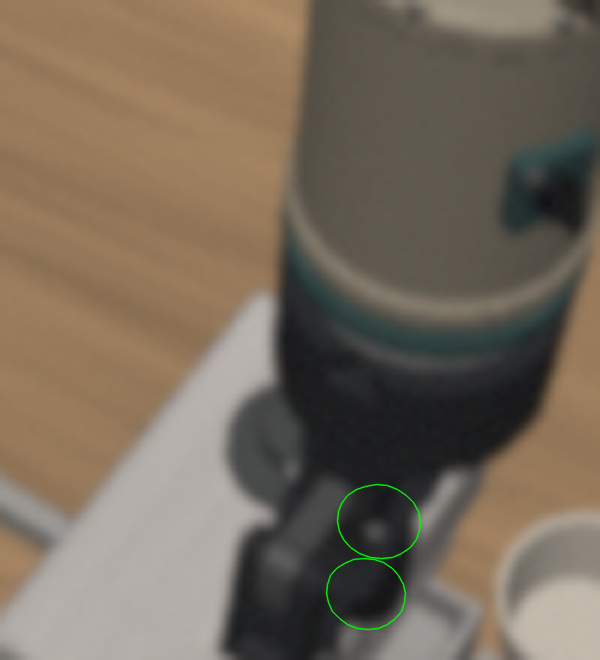

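Call:
apply_moves([
  [0,0,0,0,0],
  [0,0,0,0,0],
  [0,0,0,0,0],
  [0,0,0,0,0],
  [0,0,0,0,0],
  [0,0,0,0,0],
])

```text
clock: 18.62
eef_pos: [644.4, 162.0, 248.1]
tool_rot: [-1.57, -0.003, -0.063]
force: [2.7, -0.1, 5.1]
width: 23.2
```

```bash
cat > crank.py <<'E'
from st import *
import sys
A=np.array([597.6,114.2])
def info():
    d=s['eef_pos'][:2]-A; th=np.arctan2(d[1],d[0]); r=np.hypot(*d)
    t=np.array([np.sin(th),-np.cos(th)]) # clockwise
    F=s['force'][:2]; print('th',round(th,3),'r',round(r,1),'effort',round(-F@t,2),'radial',round(F@d/r,2), 'crank(mod 2pi)',round((np.radians(175.8)-th)%(2*np.pi),3))
    return th
def rows(th0,step,n,psi=-.064,R=65,settle=0,cmd=None):
    """rows from commanded angle th0 stepping clockwise"""
    c0=A+R*np.array([np.cos(th0),np.sin(th0)]); out=[]
    for k in range(1,n+1):
        a=th0-step*k; d=A+R*np.array([np.cos(a),np.sin(a)])-c0
        out.append([round((d[0]*np.cos(psi)+d[1]*np.sin(psi))/10,2),0,round((-d[0]*np.sin(psi)+d[1]*np.cos(psi))/10,2),0,0])
    print(out)
info()
if len(sys.argv)>1: rows(*map(float,sys.argv[1:3]),int(sys.argv[3]))
E
python3 crank.py 0.78 0.1 20
```

```text
18.625 [644.42 161.95 248.09] [-1.5703 -0.0026 -0.063 ] F [ 2.66 -0.12  5.06] M [ 0.04 -0.61  0.02] 23.235831477467
th 0.795 r 66.9 effort -1.98 radial 1.78 crank(mod 2pi) 2.273
[[np.float64(0.46), 0, np.float64(-0.46), 0, 0], [np.float64(0.88), 0, np.float64(-0.95), 0, 0], [np.float64(1.24), 0, np.float64(-1.49), 0, 0], [np.float64(1.55), 0, np.float64(-2.07), 0, 0], [np.float64(1.8), 0, np.float64(-2.67), 0, 0], [np.float64(1.99), 0, np.float64(-3.29), 0, 0], [np.float64(2.11), 0, np.float64(-3.92), 0, 0], [np.float64(2.17), 0, np.float64(-4.57), 0, 0], [np.float64(2.17), 0, np.float64(-5.22), 0, 0], [np.float64(2.1), 0, np.float64(-5.87), 0, 0], [np.float64(1.97), 0, np.float64(-6.5), 0, 0], [np.float64(1.77), 0, np.float64(-7.12), 0, 0], [np.float64(1.52), 0, np.float64(-7.72), 0, 0], [np.float64(1.2), 0, np.float64(-8.29), 0, 0], [np.float64(0.83), 0, np.float64(-8.82), 0, 0], [np.float64(0.41), 0, np.float64(-9.32), 0, 0], [np.float64(-0.06), 0, np.float64(-9.77), 0, 0], [np.float64(-0.57), 0, np.float64(-10.17), 0, 0], [np.float64(-1.12), 0, np.float64(-10.52), 0, 0], [np.float64(-1.7), 0, np.float64(-10.81), 0, 0]]
```

Call:
apply_moves([
  [0.46,0,-0.46,0,0],
  [0.88,0,-0.95,0,0],
  [1.24,0,-1.49,0,0],
  [1.55,0,-2.07,0,0],
  [1.8,0,-2.67,0,0],
  [1.99,0,-3.29,0,0],
  [2.11,0,-3.92,0,0],
  [2.17,0,-4.57,0,0],
  [2.17,0,-5.22,0,0],
  [2.1,0,-5.87,0,0],
])

```text
clock: 19.88
eef_pos: [662.4, 106.6, 248.1]
tool_rot: [-1.564, -0.004, -0.06]
force: [4.6, 7.1, 4.7]
width: 23.6
```

```bash
sed -i 's/out.append(\[round(/out.append([round(float/;s/0,round((-d/0,round(float(-d/' crank.py; sed -n 12,18p crank.py; sed -i 's/round(float(d\[0\]/round(float(d[0]/' crank.py; python3 crank.py -0.22 0.15 20
```

```text
for k in range(1,n+1):
        a=th0-step*k; d=A+R*np.array([np.cos(a),np.sin(a)])-c0
        out.append([round(float(d[0]*np.cos(psi)+d[1]*np.sin(psi))/10,2),0,round(float(-d[0]*np.sin(psi)+d[1]*np.cos(psi))/10,2),0,0])
    print(out)
info()
if len(sys.argv)>1: rows(*map(float,sys.argv[1:3]),int(sys.argv[3]))
19.875 [662.37 106.58 248.14] [-1.5644 -0.004  -0.0597] F [4.59 7.1  4.69] M [ 1.33 -1.04 -0.02] 23.583504484202102
th -0.117 r 65.2 effort 7.59 radial 3.73 crank(mod 2pi) 3.185
[[-0.22, 0, -0.95, 0, 0], [-0.59, 0, -1.85, 0, 0], [-1.08, 0, -2.69, 0, 0], [-1.69, 0, -3.45, 0, 0], [-2.41, 0, -4.11, 0, 0], [-3.22, 0, -4.65, 0, 0], [-4.1, 0, -5.06, 0, 0], [-5.04, 0, -5.34, 0, 0], [-6.0, 0, -5.48, 0, 0], [-6.97, 0, -5.47, 0, 0], [-7.94, 0, -5.31, 0, 0], [-8.86, 0, -5.01, 0, 0], [-9.74, 0, -4.58, 0, 0], [-10.53, 0, -4.02, 0, 0], [-11.24, 0, -3.35, 0, 0], [-11.84, 0, -2.58, 0, 0], [-12.31, 0, -1.73, 0, 0], [-12.66, 0, -0.82, 0, 0], [-12.86, 0, 0.13, 0, 0], [-12.92, 0, 1.1, 0, 0]]
```

Call:
apply_moves([
  [-0.22,0,-0.95,0,0],
  [-0.59,0,-1.85,0,0],
  [-1.08,0,-2.69,0,0],
  [-1.69,0,-3.45,0,0],
  [-2.41,0,-4.11,0,0],
  [-3.22,0,-4.65,0,0],
  [-4.1,0,-5.06,0,0],
  [-5.04,0,-5.34,0,0],
  [-6.0,0,-5.48,0,0],
  [-6.97,0,-5.47,0,0],
  [-7.94,0,-5.31,0,0],
  [-8.86,0,-5.01,0,0],
  [-9.74,0,-4.58,0,0],
  [-10.53,0,-4.02,0,0],
  [-11.24,0,-3.35,0,0],
  [-11.84,0,-2.58,0,0],
  [-12.31,0,-1.73,0,0],
  [-12.66,0,-0.82,0,0],
  [-12.86,0,0.13,0,0],
  [-12.92,0,1.1,0,0],
])

```text
clock: 22.38
eef_pos: [533.1, 117.4, 248.0]
tool_rot: [-1.575, -0.002, -0.066]
force: [1.6, -7.6, 7.0]
width: 23.6
```

```bash
python3 crank.py -3.22 0.1 6
```

```text
22.375 [533.11 117.37 248.  ] [-1.5752 -0.0018 -0.0657] F [ 1.59 -7.59  6.97] M [-1.57 -0.44 -0.03] 23.60465819155502
th 3.093 r 64.6 effort 7.5 radial -1.96 crank(mod 2pi) 6.259
[[0.04, 0, 0.65, 0, 0], [0.15, 0, 1.29, 0, 0], [0.32, 0, 1.92, 0, 0], [0.55, 0, 2.52, 0, 0], [0.84, 0, 3.1, 0, 0], [1.19, 0, 3.65, 0, 0]]
```

Call:
apply_moves([
  [0.04,0,0.65,0,0],
  [0.15,0,1.29,0,0],
  [0.32,0,1.92,0,0],
  [0.55,0,2.52,0,0],
  [0.84,0,3.1,0,0],
  [1.19,0,3.65,0,0],
])

```text
clock: 23.12
eef_pos: [544.8, 153.5, 247.9]
tool_rot: [-1.575, 0.004, -0.065]
force: [-5.4, -5.3, 10.8]
width: 23.7
```

```bash
python3 crank.py -3.82 0.08 5
```

```text
23.125 [544.84 153.54 247.91] [-1.5746  0.0039 -0.0652] F [-5.38 -5.32 10.81] M [-1.21  0.84 -0.  ] 23.729995446658595
th 2.501 r 65.8 effort 7.49 radial 1.13 crank(mod 2pi) 0.567
[[0.32, 0, 0.41, 0, 0], [0.66, 0, 0.8, 0, 0], [1.04, 0, 1.16, 0, 0], [1.45, 0, 1.48, 0, 0], [1.88, 0, 1.77, 0, 0]]
```

Call:
apply_moves([
  [0.32,-0.1,0.41,0,0],
  [0.66,-0.1,0.8,0,0],
  [1.04,-0.1,1.16,0,0],
  [1.45,-0.1,1.48,0,0],
  [1.88,-0.1,1.77,0,0],
])

```text
clock: 23.75
eef_pos: [563.2, 171.2, 248.0]
tool_rot: [-1.574, 0.007, -0.064]
force: [-6.8, -3.2, 7.6]
width: 23.6
```

```bash
python3 crank.py -4.22 0.08 5
```

```text
23.75 [563.2  171.17 247.98] [-1.5739  0.0075 -0.0642] F [-6.78 -3.19  7.58] M [-0.72  1.19 -0.01] 23.612104780687606
th 2.114 r 66.6 effort 7.45 radial 0.77 crank(mod 2pi) 0.954
[[0.45, 0, 0.26, 0, 0], [0.92, 0, 0.48, 0, 0], [1.41, 0, 0.66, 0, 0], [1.91, 0, 0.8, 0, 0], [2.42, 0, 0.9, 0, 0]]
```

Call:
apply_moves([
  [0.45,0,0.26,0,0],
  [0.92,0,0.48,0,0],
  [1.41,0,0.66,0,0],
  [1.91,0,0.8,0,0],
  [2.42,0,0.9,0,0],
])

```text
clock: 24.38
eef_pos: [587.5, 180.5, 248.0]
tool_rot: [-1.572, 0.008, -0.063]
force: [-7.9, -0.5, 8.5]
width: 23.6
```

```bash
python3 crank.py -4.62 0.08 5
```

```text
24.375 [587.48 180.48 248.01] [-1.5716  0.0084 -0.0628] F [-7.91 -0.53  8.53] M [-0.17  1.34 -0.02] 23.585287645435894
th 1.722 r 67.0 effort 7.9 radial 0.67 crank(mod 2pi) 1.346
[[0.52, 0, 0.06, 0, 0], [1.04, 0, 0.08, 0, 0], [1.56, 0, 0.06, 0, 0], [2.07, 0, -0.01, 0, 0], [2.58, 0, -0.11, 0, 0]]
```

Call:
apply_moves([
  [0.52,0,0.06,0,0],
  [1.04,0,0.08,0,0],
  [1.56,0,0.06,0,0],
  [2.07,0,-0.01,0,0],
  [2.58,0,-0.11,0,0],
])

```text
clock: 25.0
eef_pos: [613.2, 179.6, 248.0]
tool_rot: [-1.569, 0.008, -0.062]
force: [-7.0, 2.7, 8.8]
width: 23.5
```

```bash
python3 crank.py -5.02 0.08 5
```

```text
25.0 [613.2 179.6 248. ] [-1.5691  0.0082 -0.0617] F [-7.04  2.71  8.82] M [ 0.45  1.36 -0.12] 23.467520875351106
th 1.337 r 67.2 effort 7.47 radial 1.0 crank(mod 2pi) 1.732
[[0.5, 0, -0.15, 0, 0], [0.98, 0, -0.33, 0, 0], [1.45, 0, -0.55, 0, 0], [1.9, 0, -0.81, 0, 0], [2.33, 0, -1.11, 0, 0]]
```

Call:
apply_moves([
  [0.5,0,-0.15,0,0],
  [0.98,0,-0.33,0,0],
  [1.45,0,-0.55,0,0],
  [1.9,0,-0.81,0,0],
  [2.33,0,-1.11,0,0],
])

```text
clock: 25.62
eef_pos: [636.3, 169.0, 248.1]
tool_rot: [-1.566, 0.007, -0.06]
force: [-5.4, 5.8, 6.0]
width: 23.4
```

```bash
python3 crank.py -5.42 0.08 5
```

```text
25.625 [636.34 169.01 248.07] [-1.5665  0.0069 -0.0604] F [-5.45  5.81  6.04] M [ 0.99  1.01 -0.01] 23.437995679938243
th 0.956 r 67.1 effort 7.8 radial 1.6 crank(mod 2pi) 2.113
[[0.4, 0, -0.33, 0, 0], [0.78, 0, -0.69, 0, 0], [1.12, 0, -1.08, 0, 0], [1.44, 0, -1.49, 0, 0], [1.72, 0, -1.93, 0, 0]]
```

Call:
apply_moves([
  [0.4,0,-0.33,0,0],
  [0.78,0,-0.69,0,0],
  [1.12,0,-1.08,0,0],
  [1.44,0,-1.49,0,0],
  [1.72,0,-1.93,0,0],
])

```text
clock: 26.25
eef_pos: [653.6, 150.3, 248.1]
tool_rot: [-1.564, 0.004, -0.059]
force: [-2.0, 6.9, 3.9]
width: 23.2
```

```bash
python3 crank.py -5.82 0.08 5
```

```text
26.25 [653.6  150.29 248.15] [-1.5642  0.0039 -0.0594] F [-2.01  6.9   3.9 ] M [ 1.52  0.27 -0.03] 23.187506654978822
th 0.572 r 66.6 effort 6.89 radial 2.05 crank(mod 2pi) 2.496
[[0.24, 0, -0.46, 0, 0], [0.45, 0, -0.94, 0, 0], [0.62, 0, -1.43, 0, 0], [0.74, 0, -1.93, 0, 0], [0.83, 0, -2.45, 0, 0]]
```

Call:
apply_moves([
  [0.24,0,-0.46,0,0],
  [0.45,0,-0.94,0,0],
  [0.62,0,-1.43,0,0],
  [0.74,0,-1.93,0,0],
  [0.83,0,-2.45,0,0],
])

```text
clock: 26.88
eef_pos: [662.4, 125.6, 248.2]
tool_rot: [-1.564, -0.001, -0.059]
force: [3.4, 8.2, 1.4]
width: 23.4
```

```bash
python3 crank.py -6.22 0.08 5
```

```text
26.875 [662.41 125.64 248.21] [-1.5636e+00 -6.0000e-04 -5.9200e-02] F [3.41 8.19 1.41] M [ 1.64 -0.74 -0.02] 23.442544933094464
th 0.175 r 65.8 effort 7.47 radial 4.79 crank(mod 2pi) 2.894
[[0.05, 0, -0.52, 0, 0], [0.05, 0, -1.04, 0, 0], [0.01, 0, -1.56, 0, 0], [-0.07, 0, -2.07, 0, 0], [-0.19, 0, -2.58, 0, 0]]
```

Call:
apply_moves([
  [0.05,0,-0.52,0,0],
  [0.05,0,-1.04,0,0],
  [0.01,0,-1.56,0,0],
  [-0.07,0,-2.07,0,0],
  [-0.19,0,-2.58,0,0],
])

```text
clock: 27.5
eef_pos: [660.5, 98.5, 248.3]
tool_rot: [-1.566, -0.004, -0.06]
force: [7.4, 6.2, -1.0]
width: 23.5
```

```bash
python3 crank.py -6.62 0.08 5
```

```text
27.5 [660.5   98.45 248.27] [-1.5657 -0.0041 -0.06  ] F [ 7.4   6.23 -1.02] M [ 1.21 -1.55  0.01] 23.45454822086652
th -0.245 r 64.8 effort 7.84 radial 5.67 crank(mod 2pi) 3.314
[[-0.16, 0, -0.49, 0, 0], [-0.36, 0, -0.97, 0, 0], [-0.6, 0, -1.44, 0, 0], [-0.87, 0, -1.88, 0, 0], [-1.18, 0, -2.3, 0, 0]]
```

Call:
apply_moves([
  [-0.16,0,-0.49,0,0],
  [-0.36,0,-0.97,0,0],
  [-0.6,0,-1.44,0,0],
  [-0.87,0,-1.88,0,0],
  [-1.18,0,-2.3,0,0],
])

```text
clock: 28.12
eef_pos: [647.6, 74.3, 248.3]
tool_rot: [-1.568, -0.005, -0.061]
force: [7.8, 3.2, -2.2]
width: 23.8
```

```bash
python3 crank.py -7.02 0.08 5
```

```text
28.125 [647.62  74.27 248.27] [-1.5683 -0.0049 -0.0615] F [ 7.78  3.15 -2.23] M [ 0.67 -1.65  0.03] 23.75535108395495
th -0.674 r 64.0 effort 7.32 radial 4.11 crank(mod 2pi) 3.742
[[-0.34, 0, -0.39, 0, 0], [-0.71, 0, -0.76, 0, 0], [-1.11, 0, -1.09, 0, 0], [-1.53, 0, -1.39, 0, 0], [-1.98, 0, -1.66, 0, 0]]
```

10.03 rad, still free.

Call:
apply_moves([
  [-0.34,0,-0.39,0,0],
  [-0.71,0,-0.76,0,0],
  [-1.11,0,-1.09,0,0],
  [-1.53,0,-1.39,0,0],
  [-1.98,0,-1.66,0,0],
])

```text
clock: 28.75
eef_pos: [626.6, 57.9, 248.2]
tool_rot: [-1.57, -0.004, -0.062]
force: [7.7, 1.2, -2.5]
width: 23.5
```

```bash
python3 crank.py -7.42 0.08 5
```

```text
28.75 [626.57  57.91 248.22] [-1.5696 -0.0045 -0.0622] F [ 7.71  1.23 -2.53] M [ 0.38 -1.47  0.04] 23.4830661875513
th -1.095 r 63.3 effort 7.42 radial 2.43 crank(mod 2pi) 4.164
[[-0.47, 0, -0.23, 0, 0], [-0.95, 0, -0.42, 0, 0], [-1.45, 0, -0.57, 0, 0], [-1.95, 0, -0.69, 0, 0], [-2.47, 0, -0.76, 0, 0]]
```

Call:
apply_moves([
  [-0.47,0,-0.23,0,0],
  [-0.95,0,-0.42,0,0],
  [-1.45,0,-0.57,0,0],
  [-1.95,0,-0.69,0,0],
  [-2.47,0,-0.76,0,0],
])

```text
clock: 29.38
eef_pos: [601.8, 51.4, 248.2]
tool_rot: [-1.57, -0.005, -0.063]
force: [9.2, 1.3, -2.6]
width: 23.7
```

```bash
python3 crank.py -7.82 0.08 5
```

```text
29.375 [601.77  51.41 248.23] [-1.5703 -0.0053 -0.0626] F [ 9.15  1.34 -2.61] M [ 0.16 -1.74 -0.03] 23.654206168295122
th -1.504 r 62.9 effort 9.22 radial -0.73 crank(mod 2pi) 4.573
[[-0.52, 0, -0.03, 0, 0], [-1.04, 0, -0.02, 0, 0], [-1.56, 0, 0.03, 0, 0], [-2.07, 0, 0.13, 0, 0], [-2.57, 0, 0.26, 0, 0]]
```

Call:
apply_moves([
  [-0.52,0,-0.03,0,0],
  [-1.04,0,-0.02,0,0],
  [-1.56,0,0.03,0,0],
  [-2.07,0,0.13,0,0],
])

```text
clock: 29.88
eef_pos: [582.0, 53.3, 248.2]
tool_rot: [-1.571, -0.007, -0.063]
force: [10.4, -1.2, -4.6]
width: 23.3
```

```bash
python3 crank.py -8.14 0.08 5
```

```text
29.875 [581.97  53.35 248.24] [-1.5714 -0.0069 -0.063 ] F [10.36 -1.19 -4.58] M [-0.07 -2.21  0.05] 23.34586711346642
th -1.822 r 62.8 effort 10.33 radial -1.43 crank(mod 2pi) 4.89
[[-0.5, 0, 0.13, 0, 0], [-0.99, 0, 0.31, 0, 0], [-1.47, 0, 0.52, 0, 0], [-1.92, 0, 0.77, 0, 0], [-2.36, 0, 1.06, 0, 0]]
```

Call:
apply_moves([
  [-0.5,0,0.13,0,0],
  [-0.99,0,0.31,0,0],
  [-1.47,0,0.52,0,0],
])

```text
clock: 30.25
eef_pos: [568.3, 58.6, 248.3]
tool_rot: [-1.573, -0.008, -0.064]
force: [12.7, -2.1, -7.2]
width: 23.3
```

```bash
python3 crank.py -8.38 0.08 3
```

```text
30.25 [568.28  58.56 248.26] [-1.5726 -0.0083 -0.0636] F [12.73 -2.14 -7.21] M [-0.51 -2.56  0.05] 23.32702340587202
th -2.056 r 62.9 effort 12.27 radial -4.04 crank(mod 2pi) 5.124
[[-0.46, 0, 0.25, 0, 0], [-0.89, 0, 0.54, 0, 0], [-1.3, 0, 0.86, 0, 0]]
```

Call:
apply_moves([
  [-0.46,0,0.25,0,0],
])

```text
clock: 30.38
eef_pos: [564.0, 61.0, 248.3]
tool_rot: [-1.573, -0.009, -0.064]
force: [12.7, -2.5, -7.8]
width: 23.5
```

```bash
python3 crank.py
```

```text
30.375 [564.03  60.98 248.29] [-1.5731 -0.0088 -0.0638] F [12.68 -2.52 -7.79] M [-0.57 -2.54 -0.01] 23.50494892448677
th -2.134 r 62.9 effort 12.07 radial -4.63 crank(mod 2pi) 5.202
```

Call:
apply_moves([
  [0.15,0,-0.09,0,0],
  [0.15,0,-0.09,0,0],
])

```text
clock: 30.62
eef_pos: [563.6, 61.2, 248.2]
tool_rot: [-1.571, -0.004, -0.063]
force: [7.6, 0.0, -3.6]
width: 23.4
```

```bash
python3 crank.py
```

```text
30.625 [563.6   61.19 248.2 ] [-1.5713 -0.0043 -0.0631] F [ 7.57  0.04 -3.59] M [-0.06 -1.52 -0.  ] 23.41793239497802
th -2.141 r 63.0 effort 6.35 radial -4.12 crank(mod 2pi) 5.209
```

Call:
apply_moves([
  [0.12,0,-0.06,0,0],
  [0.12,0,-0.06,0,0],
])

```text
clock: 30.88
eef_pos: [563.7, 61.2, 248.2]
tool_rot: [-1.57, -0.002, -0.063]
force: [4.9, 0.2, -2.6]
width: 23.5
```

```bash
python3 crank.py
```

```text
30.875 [563.68  61.17 248.19] [-1.5704 -0.002  -0.0627] F [ 4.88  0.22 -2.6 ] M [ 0.17 -1.22  0.08] 23.464757331816642
th -2.14 r 63.0 effort 4.0 radial -2.82 crank(mod 2pi) 5.208
```

Call:
apply_moves([
  [0.12,0,-0.04,0,0],
  [0.12,0,-0.04,0,0],
  [0.12,0,-0.04,0,3],
  [0.12,0,-0.04,0,5],
  [0.12,0,-0.04,0,8.5],
  [0.12,0,-0.04,0,8.5],
  [0.12,0,-0.04,0,8.5],
  [0.12,0,-0.04,0,8.5],
])

```text
clock: 31.88
eef_pos: [563.7, 60.3, 248.3]
tool_rot: [-1.571, 0.0, -0.063]
force: [0.0, -0.9, -0.4]
width: 84.8
```

```bash
python3 crank.py
```

```text
31.875 [563.72  60.29 248.3 ] [-1.5708e+00  1.0000e-04 -6.3000e-02] F [ 0.04 -0.88 -0.39] M [ 0.04 -0.    0.03] 84.82177221824641
th -2.132 r 63.7 effort 0.5 radial 0.72 crank(mod 2pi) 5.2
```

Free. Rise, then move clear toward −y/-x.

Call:
apply_moves([
  [0,-2,0,0,8.5],
  [0,-5,0,0,8.5],
  [0,-9,0,0,8.5],
  [0,-10,0,0,8.5],
  [-4,-10,-5,0,8.5],
  [-8,-10,-10,0,8.5],
  [-10,-10,-16,0,8.5],
  [-10,-10,-22,0,8.5],
  [-10,-10,-28,0,8.5],
  [-10,-10,-28,0,8.5],
  [-10,-10,-28,0,8.5],
])

```text
clock: 33.25
eef_pos: [446.0, -212.1, 347.6]
tool_rot: [-1.57, 0.001, -0.063]
force: [1.6, 0.9, 0.4]
width: 84.6
```

```bash
python3 - <<'E'
from st import *
m=[]
p=ctrl.get_image('scene');overlay(p,'s12.png',m,(200,130,360,330),3)
for n in ['mould_handle','jug','ramekin','grip_mid']: print(n,[(a['location'],a['confidence']) for a in ctrl.mark_of(p,n)[:1]])
p=ctrl.get_image('top');overlay(p,'t12.png',m,(140,100,340,240),4)
for n in ['mould_handle','mould_center','jug','ramekin','grip_mid']: print(n,[(a['location'],a['confidence']) for a in ctrl.mark_of(p,n)[:1]])
E
```

```text
33.25 [ 446.03 -212.13  347.57] [-1.5696e+00  1.4000e-03 -6.3400e-02] F [1.61 0.87 0.4 ] M [0.02 0.02 0.01] 84.55647378064806
mould_handle [([588.6, -50.7, 55.5], 0.75)]
jug [([651.2, 283.6, 4.7], 0.83)]
ramekin [([504.7, 215.1, 2.4], 0.91)]
grip_mid [([563.6, 59.2, 260.9], 0.71)]
mould_handle [([586.0, -45.3, 53.3], 0.9)]
mould_center [([596.6, 115.2, 35.7], 0.85)]
jug [([655.0, 286.3, -1.0], 0.58)]
ramekin [([507.0, 211.0, -3.5], 0.73)]
grip_mid [([566.3, 61.0, 261.9], 0.52)]
```

View pics/s12.png

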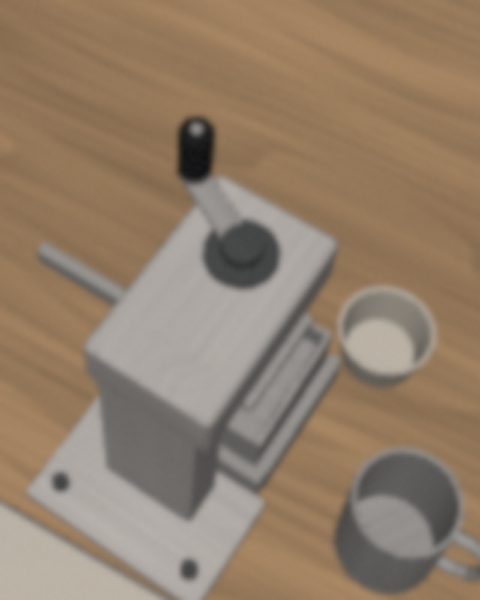

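View pics/t12.png

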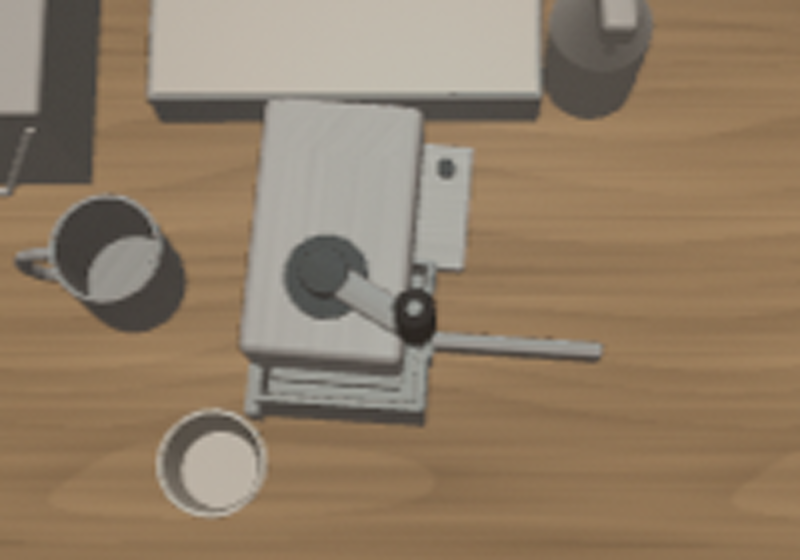

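The pictures show the mould flush and parallel to the end stop with its handle straight. The crank is where I left it, and the jug and ramekin have not moved.

```bash
python3 -c "
from cell import ctrl
print(ctrl.finish_job())"
```

```text
the job is handed in; nothing more can be done
None
```

The mould is home in the press and clamped. The gripper is clear of everything, and I handed the job in at about 33 s.

- **Mould:** I slid it in by its handle until it met both stops. It stalled at about 9 N against the fence and moved only 0.15 mm at 18.6 N against the end stop. The force and moment readings fitted square contact on the fence. The final pictures put its centre at about (597, 115) mm, against a press origin of about (597.5, 114) mm, with its edge parallel to the end stop.
- **Crank:** I gripped it once at about 2.27 rad and turned it clockwise without letting go. Free-running effort was about 7.5 N, and the plate met the lid at about 10.6 rad. I stopped at about 11.5 rad with the effort at 12.1–12.3 N, about 1.6 times free running. The grip had not moved when I looked after letting go.
- **Bystanders:** the jug and ramekin read at their starting positions, within detector error.

**Less certain:**
- **Effort slope:** it varied between samples, from about 3.5 to 8 N/rad, and the last reading was slightly below the one before. I put both down to measurement noise.
- **Fence contact:** I could not see this face in the pictures, so it rests on the force readings and the grasp position.

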